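Clamp the carving-tool case shut with its draw latch

TASK

Put the carver's rotary-tool case away dust-tight: shut its lid, swing the wire loop of the draw latch up and over the hooked keeper on the front of the lid, and press the latch lever down until it snaps over centre and lies home against the front of the case, with the loop in the keeper and the lid clamped down on its gasket. Leave the other things on the bench where they are.

Things in the scene. Friction and masses are not known exactly. Their poses are not given: they have to be found in the camera images.
- case: Aluminium hard case, 150 mm deep (its x), 230 mm wide (its y), black corner caps; it does not move. Origin: centre of its underside, z up; its front, with the steel draw latch at y = 0, faces its -x, roughly to the robot. The tray's rim is 112 mm high, the shut lid's top 148 mm. 'Out' below means distance in front of the front face (case x = -0.075 - out).
- lid (a joint): Lid angle (rad) about the back rim: 0 = resting on the rubber gasket, grows as it opens (1.57 upright). The stiff hinge keeps it where it is left; 1 to 5 N at the front edge swings it shut. A push leaves it near 0; latched, it is drawn down on the gasket to about -0.004.
- lid_hinge (a point): Middle of the lid's hinge axis at the back face, 112 mm high (case frame 0.075, 0, 0.112), along the case's y. The lid is 150 mm long from the hinge and 230 mm wide; its outer face is parallel to and 36 mm off the hinge plane. A flat carrying handle lies on it, 45 to 77 mm from the hinge, 11 mm proud, 120 mm long; the rest is smooth.
- lid_front (a point): Middle of the edge between the lid's outer face and its front: 150 mm from the hinge, 36 mm off the hinge plane.
- keeper_seat (a point): Where the centre of the loop's crossbar lies when clamped (2 mm higher while slack); with the lid shut 129 mm high and 7 mm out; axes are the lid's. The keeper, fixed on the lid's front, is an upward-open steel hook 34 mm wide: a ledge and an upright lip, 10 to 13 mm out, whose top is 6 mm above this point. The slot behind the lip is 8.5 mm wide.
- lever_pivot (a point): Middle of the latch lever's pivot pin on the front of the case: 17 mm out, 85 mm high, axis along the case's y.
- lever (a joint): Latch lever angle (rad): 0 = home, hanging straight down on the case's front; grows as it swings out and up (1.57 = straight out, stop at 2.2). Rivet friction (0.15 Nm) keeps it where it is left. With the loop hooked it starts to pull near 0.8, needs up to 0.45 Nm (8 N at 56 mm from the pivot), snaps over centre near 0.25 and holds itself at 0.
- lever_end (a point): Middle of the lever's free end on its pressed face (upper face when it sticks out, outer face when home), 70 mm from the pivot. Steel plate 30 mm wide; the pressed face is parallel to the line from the pivot and 6.5 mm off it. Home, the end is 15 mm above the bench: pressing it home needs the gripper tilted about 40 degrees, fingers pointing down towards the case, to clear the lid.
- bail (a joint): Angle of the wire loop (rad) on its pin in the lever: 0 = as clamped; grows as it swings away from the case, up to a stop at 2.78, 30 degrees short of the lever's face. It swings freely and falls to the side it leans: out onto the stop or in against the lid. A clumsy push on it drags the lever down. Its lean outwards from upright is joint bail - joint lever - 0.16.
- bail_bar (a point): Middle of the loop's crossbar: 6 mm round, 47 mm long, along the case's y, 62.3 mm from the loop's pin, which sits on the lever 18 mm from its pivot. Side wires 5 mm thick, 23.5 mm either side, pass outside lever and keeper. With the lever above 1.5 rad it clears the keeper's lip; leaning on the lid it then slides down behind the lip as the lever is pressed.
- gourd: Bystander: a raw bottle gourd, 116 mm thick, 170 mm high, standing beside the case. Origin: centre of its underside.
- varnish_can: Bystander: a can, 80 mm thick, 105 mm high, beside the case. Origin: centre of its underside.
- sanding_block: Bystander: a cork sanding block, 100 x 60 x 28 mm. Origin: centre of its underside.
- tape_roll: Bystander: a roll of tape lying flat, 96 mm across, 25 mm high. Origin: centre of its underside.
- pliers: Bystander: pliers lying flat, about 175 mm long, 20 mm high. Origin: under the joint.
- gouge: Bystander: a gouge with a wooden handle, 200 mm long, lying flat.

How it is judged:
By the outcome, as a careful person would: the job done as asked, in the order asked, and still so for the second after the job is handed in, with the robot touching nothing.
It also fails if it takes over 53 s, if anything falls off the work surface, if the arm or the gripper's body presses on something with over 40 N, if the wrist force passes 120 N, or if a joint passes its speed limit or range.

ROBOT

A 6-joint arm with a two-finger parallel gripper is mounted at the origin on the work surface. World frame = base frame: x ahead of the robot, y to its left, z up, the work surface at z = 0. Lengths are in mm, angles in rad, forces in N, time in s.
With the tool pointing down it reaches from about 250 to 775 mm from the base axis. Payload 4 kg.
Tool frame: the origin (TCP) lies midway between the tips of the shut fingers; the grasp point (between the pads) lies 19 mm behind it; z points along the fingers, y is the line along which they close (so a half turn about z gives the same grasp; the last joint's range is limited). The gripper opens to 85 mm and grips with 20 to 120 N. Pads are 22 mm wide; open, the fingers measure 114 mm over their backs; the gripper's body (76 mm by 85 mm) begins 54 mm behind the grasp point. The pads swing forward as they close: fully open they stand 13 mm farther back than shut.
Start: joints at [1.146, 0.087, 1.371, -0, 1.684, -0.103], TCP at [173.96, 521.781, 231.341] pointing down, gripper open.
Joint ranges: [-3.1, 3.1], [-0.76, 2.03], [0.27, 2.55], [-1.08, 4.22], [0.17, 2.65], [-2.57, 2.57]. Speed limits (rad/s): [2.79, 2.79, 3.14, 3.14, 3.14, 3.14].

INTERFACE

Orientations are given as [roll, pitch, yaw] about the fixed x, y, z axes, in that order (R = Rz(yaw) Ry(pitch) Rx(roll)).
In Python, from workcell import read_state, eyes, robot gives the robot as it stands.
- The arm moves only by the tool apply_moves, never from a script. Its argument "steps" is a list of rows, each a list of 3 entries, a list of its own where there are three numbers: the shift along the tool's x, y, z in m, then the turn, a rotation vector about the tool's x, y, z in degrees, then the opening, from 0 (shut) to 1 (fully open). In form: [[[x, y, z], [wx, wy, wz], fingers], ...]. A call has 1 to 12 rows; each row is the pose to reach, as a shift and turn from the pose commanded when the call began, along the tool's axes at that moment; what a row does not reach only later rows make up. A row lasts 1/8 s, in which the tool goes at most 62.5 mm and 10.7 degrees, less where a joint would pass 70% of its speed; a pose out of reach is approached as far as the arm can. A call with a gripper value outside its range is refused whole. The fingers move at their own pace and stop on an object; "newtons" is the grip in N (left out, the last holds). Time passes only in rows, so rows that repeat a pose let the fingers close. It gives the time, the measured TCP pose, the force, the opening and the grip force at its end, in the units of the state.
- read_state(): the state, without advancing time (a new reading comes with each control period).
- eyes.read_camera(name): name is "side" or "top" or "wrist"; returns a dict with "color" (384x512x3 uint8, blue, green, red), "fx", "fy", "cx", "cy" (pixels), "view" (4x4, takes a point from world to camera coordinates). Camera axes: x right, y down, z forward; pixel columns grow to the right and rows downward; lengths in mm; the calibration is good to about 2 mm. A picture is of the moment at which its call begins. There is no depth.
- robot.hand_in(): hands the job in; it is judged then, once.
The state is a dict: "clock": time; "joint_pos": joint angles; "joint_vel": joint speeds; "joint_efforts": joint torques, N m; "ee_pos": TCP position; "tcp_rot": TCP orientation; "contact_force": force on the tool from outside, world axes, zero at the start; "ft_torque": the same for the moment, N m; "opening": finger opening in mm; "gripper_force": force on a finger pad.
Only numpy, scipy, OpenCV 4.12 (cv2) and the standard library are available. Lean on these libraries where they do the work, as an engineer would, in place of code of your own. Each camera call takes 0.05 s, during which the arm holds its last target. There are 200 camera calls.

## Working session

There is one attempt and no reset: what is moved stays moved. The work goes in short steps, Python scripts to look and compute and a tool call to move; the robot and the scene stay as the last step left them, time stands still between calls to the robot, and variables do not carry over. Pictures are saved under pics/ and viewed, at most 10 in all, crops included, and the job is handed in when it is done.

Besides the shell and the picture viewer there is one more tool, called after "Call:" by a JSON object that holds its "name" and its "arguments", one argument or row to a line. apply_moves: Moves the arm, as the interface text tells. Its arguments: {"type":"object","properties":{"steps":{"type":"array","items":{"type":"array"}},"newtons":{"type":"number"}},"required":["steps"]}

```bash
mkdir -p pics; ls; cat > h.py <<'E'
import numpy as np, cv2
from workcell import read_state, eyes, robot
from scipy.spatial.transform import Rotation as R
def ray(c,u,v):
    V=np.array(c["view"]);Rm=V[:3,:3];t=V[:3,3]
    o=-Rm.T@t; d=Rm.T@np.array([(u-c["cx"])/c["fx"],(v-c["cy"])/c["fy"],1]); return o,d/np.linalg.norm(d)
def onz(c,u,v,z):
    o,d=ray(c,u,v); return o+d*(z-o[2])/d[2]
def tri(a,b):
    (o1,d1),(o2,d2)=a,b
    A=np.stack([d1,-d2],1); s=np.linalg.lstsq(A,o2-o1,rcond=None)[0]
    p,q=o1+s[0]*d1,o2+s[1]*d2; return (p+q)/2,np.linalg.norm(p-q)
def proj(c,p):
    q=np.array(c["view"])@np.append(p,1); return c["cx"]+c["fx"]*q[0]/q[2],c["cy"]+c["fy"]*q[1]/q[2]
E
python3 - <<'E'
from h import *
import pickle
cs={n:eyes.read_camera(n) for n in("side","top","wrist")}
pickle.dump(cs,open("c0.pkl","wb"))
for n,c in cs.items():
    print(n,c["fx"],c["cx"],c["cy"],ray(c,256,192))
a=np.hstack([cs["side"]["color"],cs["top"]["color"]])
cv2.imwrite("pics/side0.png",cv2.resize(cs["side"]["color"],(800,600)))
cv2.imwrite("pics/top0.png",cv2.resize(cs["top"]["color"],(800,600)))
print(read_state())
E
```

```text
pics
side 347.3121961010512 255.32168828877928 189.51398737732683 (array([989.03378009, 162.26987529, 795.06158819]), array([-0.52756453, -0.17365275, -0.83157705]))
top 348.90887003992884 258.0656075510177 182.15588173002217 (array([464.019089  ,  14.6325771 , 961.86179314]), array([ 0.0579076 ,  0.00986704, -0.99827318]))
wrist 328.42111550853804 259.5254030351436 194.1680375087174 (array([104.88424278, 545.18430556, 371.60514965]), array([ 0.25975   , -0.10081705, -0.9603988 ]))
{'clock': 0.15, 'joint_pos': array([ 1.14590437e+00,  8.78216212e-02,  1.37192087e+00,  2.22999080e-06,
        1.68360235e+00, -1.03136982e-01]), 'joint_vel': array([ 0.00210323, -0.00131541, -0.00380851,  0.0003172 ,  0.00019791,
       -0.00073148]), 'joint_efforts': array([ 1.43867128e-03, -3.52373028e+01, -3.13680553e+01, -1.68440442e-04,
        8.05365562e-03,  3.17158481e-05]), 'ee_pos': array([173.79128224, 521.41533226, 230.38113716]), 'tcp_rot': array([-3.13985001e+00, -1.82599379e-04,  2.81983777e+00]), 'contact_force': array([ 0.29393906, -0.26609527, -0.07931651]), 'ft_torque': array([-0.03009812, -0.05533586, -0.01650078]), 'gripper_force': 0.0, 'opening': 85.40311045169813}
```

View pics/side0.png

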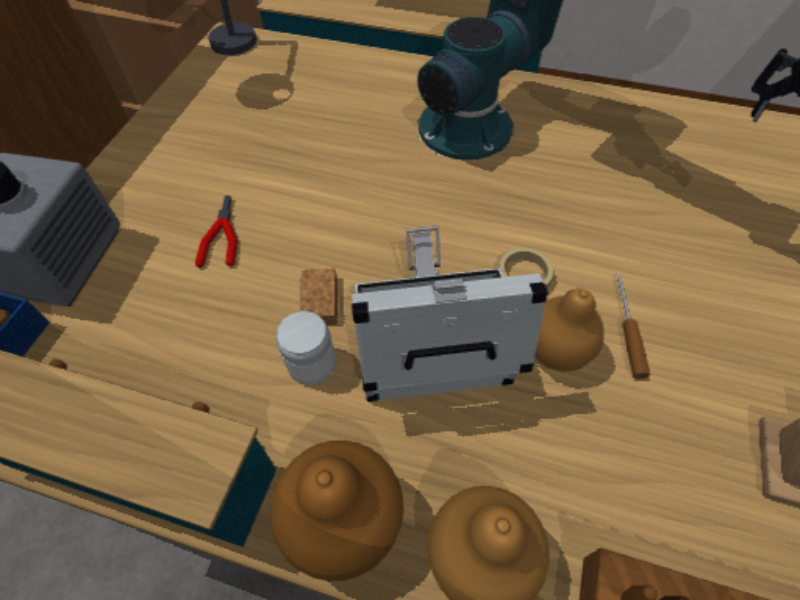

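View pics/top0.png

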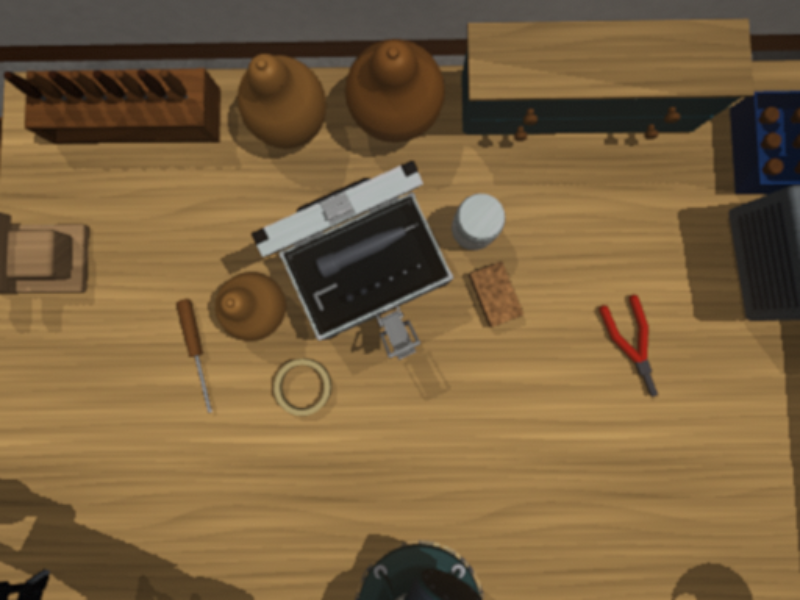

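The side view shows the lid about upright, with lever and loop sticking out at the front. In the top view the rim's front corners are at about (318,337) and (452,275) and the loop is at about (400,345), in 800-px pixels. Next I measure the case pose and view an enlarged crop.

```bash
python3 - <<'E'
from h import *
import pickle
cs=pickle.load(open("c0.pkl","rb")); s=1.5625
t=cs["top"]
for n,(u,v) in dict(fl=(318,337),fr=(452,275),bl=(284,252),br=(412,195)).items(): print(n,onz(t,u/s,v/s,112))
for n,(u,v,z) in dict(can=(480,215,105),gourdtop=(236,302,165),block=(495,294,28),tape=(302,387,25)).items(): print(n,onz(t,u/s,v/s,z))
a=cv2.resize(t["color"][100:240,150:340],None,fx=4,fy=4,interpolation=cv2.INTER_CUBIC)[:, :]
b=cv2.resize(cs["side"]["color"][135:265,215:395],None,fx=4,fy=4,interpolation=cv2.INTER_CUBIC)
print(a.shape,b.shape)
cv2.imwrite("pics/t1.png",a);cv2.imwrite("pics/s1.png",b)
E
```

```text
fl [457.50484744 151.10068161 112.        ]
fr [551.42716032 -58.91429435 112.        ]
bl [591.44255799 204.69883368 112.        ]
br [679.90228389   1.87094867 112.        ]
can [ 647.6631088  -106.13925792  105.        ]
gourdtop [510.54740779 262.82928324 165.        ]
block [ 526.29919295 -139.2257228    28.        ]
tape [372.6307591  192.25047189  25.        ]
(560, 760, 3) (520, 720, 3)
```

View pics/t1.png

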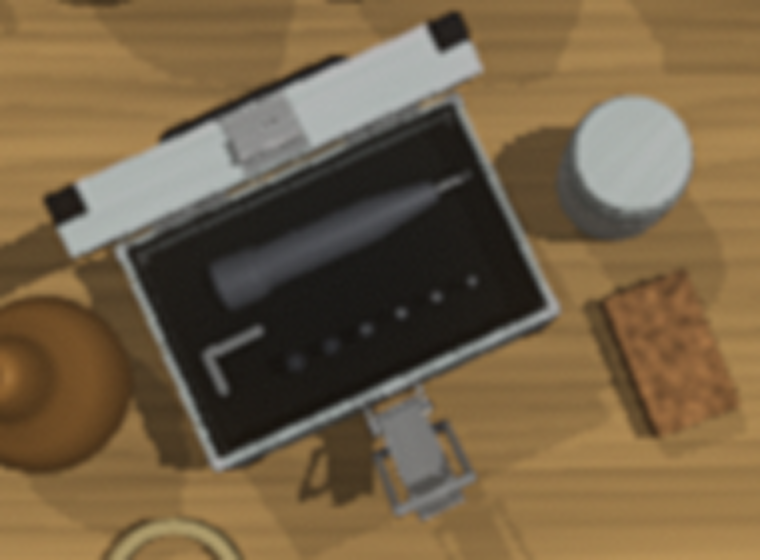

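View pics/s1.png

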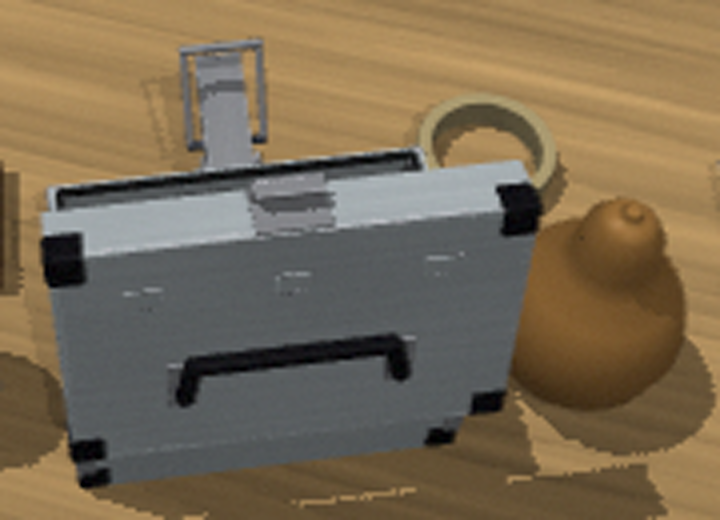

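```bash
cat >> h.py <<'E'
th=0.4206; ex=np.array([np.cos(th),np.sin(th),0]); ey=np.array([-np.sin(th),np.cos(th),0]); O=np.array([572.9,76.7,0.])
def tocase(p): d=np.asarray(p)-O; return np.array([d@ex,d@ey,d[2]])
def toworld(c): return O+c[0]*ex+c[1]*ey+np.array([0,0,c[2]])
E
python3 - <<'E'
from h import *
import pickle
cs=pickle.load(open("c0.pkl","rb"))
for n,a,b in [("bar",(430,494),(222,44)),("lidouter",(252,104),(291,213)),("lever end",(428,512),(220,57)),("barR",(470,476),(182,47)),("barL",(390,512),(262,41))]:
    p,e=tri(ray(cs["top"],150+a[0]/4,100+a[1]/4),ray(cs["side"],215+b[0]/4,135+b[1]/4)); print(n,p.round(1),e.round(1),tocase(p).round(1))
# predicted pixel positions
for n,c in dict(fl=(-75,115,112),fr=(-75,-115,112),pivot=(-92,0,85)).items():
    for k,(ox,oy) in dict(top=(150,100),side=(215,135)).items():
        u,v=proj(cs[k],toworld(c)); print(n,k,round((u-ox)*4),round((v-oy)*4))
# lever/bail candidate predictions
for L in (1.57,1.8,2.0,2.2):
  d=np.array([-np.sin(L),0,-np.cos(L)]) ; piv=np.array([-92,0,85.])
  nrm=np.array([-np.cos(L),0,np.sin(L)])  # pressed face side
  end=piv+70*d+6.5*nrm; pin=piv+18*d
  for B in (2.78,2.5,):
    lean=B-L-0.16; bar=pin+62.3*np.array([-np.sin(lean),0,np.cos(lean)])
    f=lambda c:[tuple(round((x-o)*4) for x,o in zip(proj(cs[k],toworld(c)),oo)) for k,oo in (("top",(150,100)),("side",(215,135)))]
    print(L,B,"end",end.round(),f(end),"bar",bar.round(),f(bar))
E
```

```text
bar [437.9  20.8 147.1] 1.5 [-146.1    4.1  147.1]
lidouter [636.8 106.2 277.3] 1.1 [ 70.4   0.8 277.3]
lever end [427.1  19.8 122.7] 3.8 [-156.3    7.6  122.7]
barR [447.9  -2.2 148. ] 2.1 [-146.3  -21.   148. ]
barL [427.8  43.9 146.2] 0.9 [-145.8   29.3  146.2]
fl top 214 463
fl side 416 150
fr top 557 304
fr side 41 192
pivot top 399 410
pivot side 225 175
1.57 2.78 end [-162.    0.   91.] [(446, 512), (209, 83)] bar [-164.    0.  116.] [(448, 517), (209, 56)]
1.57 2.5 end [-162.    0.   91.] [(446, 512), (209, 83)] bar [-153.    0.  130.] [(441, 502), (212, 54)]
1.8 2.78 end [-159.    0.  107.] [(444, 508), (210, 71)] bar [-155.    0.  132.] [(442, 504), (212, 50)]
1.8 2.5 end [-159.    0.  107.] [(444, 508), (210, 71)] bar [-142.    0.  143.] [(432, 484), (215, 55)]
2.0 2.78 end [-153.    0.  120.] [(440, 500), (212, 65)] bar [-145.    0.  143.] [(434, 489), (214, 51)]
2.0 2.5 end [-153.    0.  120.] [(440, 500), (212, 65)] bar [-129.    0.  151.] [(423, 465), (218, 61)]
2.2 2.78 end [-145.    0.  131.] [(434, 489), (214, 63)] bar [-132.    0.  152.] [(425, 469), (218, 56)]
2.2 2.5 end [-145.    0.  131.] [(434, 489), (214, 63)] bar [-115.    0.  157.] [(413, 443), (222, 72)]
```

```bash
cat >> h.py <<'E'
import json
def Rt(tilt=0): # tool x=ex (tilted), y=-ey, z down, leaning fingers towards the case by tilt deg
    return R.from_euler('z',th)*R.from_euler('x',np.pi)*R.from_euler('y',tilt,degrees=True)
def cmd():
    try: d=json.load(open("cmd.json")); return np.array(d["p"]),R.from_quat(d["q"])
    except Exception: return np.array([173.96,521.781,231.341]),R.from_euler('xyz',[-np.pi,0,2.82])
def plan(wps,shut=0.0):
    """wps: [(world xyz, Rotation)] ; prints rows, records the last (rounded) as commanded"""
    p,r=cmd(); rows=[]
    for P,Q in wps:
        x=(r.inv().apply(P-p)/1000).round(3); w=(r.inv()*Q).as_rotvec(degrees=True).round(1)
        rows.append([(x+0).tolist(),(w+0).tolist(),shut])
    print(json.dumps(rows)); x,w,_=rows[-1]
    json.dump(dict(p=(p+r.apply(np.array(x)*1000)).tolist(),q=(r*R.from_rotvec(w,degrees=True)).as_quat().tolist()),open("cmd.json","w"))
def lerp(P,Q,n,hold=0):
    from scipy.spatial.transform import Slerp
    p,r=cmd(); d=(r.inv()*Q).as_rotvec()
    return [(p+(P-p)*k/n, r*R.from_rotvec(d*k/n)) for k in range(1,n+1)]+[(P,Q)]*hold
def cin(x,y,z): return toworld((x,y,z))
E
python3 - <<'E'
from h import *
import pickle
cs=pickle.load(open("c0.pkl","rb"))
for n,a,b in [("lidinner",(278,163),(283,188))]:
    p,e=tri(ray(cs["top"],150+a[0]/4,100+a[1]/4),ray(cs["side"],215+b[0]/4,135+b[1]/4)); print(n,p.round(1),e.round(1),tocase(p).round(1))
for u,v in((285,100),(395,90)): print(onz(cs["top"],u/1.5625,v/1.5625,80))
p,r=cmd(); mid=np.array([400.,300,400]); Q=Rt(); d=(r.inv()*Q).as_rotvec(); print(np.degrees(d))
plan([(p+(mid-p)*k/11,r*R.from_rotvec(d*k/11*0.85)) for k in range(1,12)])
print(cmd()[0],cmd()[1].as_euler('xyz'))
E
```

```text
lidinner [610.7  96.3 257.5] 2.5 [ 42.5   2.4 257.5]
[853.01168532 211.61837615  80.        ]
[867.51943411  27.25375243  80.        ]
[-6.55126582e-15 -0.00000000e+00  1.37475493e+02]
[[[-0.026, -0.013, -0.015], [0.0, 0.0, 10.6], 0.0], [[-0.052, -0.025, -0.031], [0.0, 0.0, 21.2], 0.0], [[-0.078, -0.038, -0.046], [0.0, 0.0, 31.9], 0.0], [[-0.103, -0.051, -0.061], [0.0, 0.0, 42.5], 0.0], [[-0.129, -0.063, -0.077], [0.0, 0.0, 53.1], 0.0], [[-0.155, -0.076, -0.092], [0.0, 0.0, 63.7], 0.0], [[-0.181, -0.088, -0.107], [0.0, 0.0, 74.4], 0.0], [[-0.207, -0.101, -0.123], [0.0, 0.0, 85.0], 0.0], [[-0.233, -0.114, -0.138], [0.0, 0.0, 95.6], 0.0], [[-0.259, -0.126, -0.153], [0.0, 0.0, 106.2], 0.0], [[-0.285, -0.139, -0.169], [0.0, 0.0, 116.9], 0.0]]
[400.41413034 299.82486278 400.341     ] [-3.14159265  0.          0.7797101 ]
```

Call:
{"name": "apply_moves", "arguments": {
  "steps": [
    [[-0.026,-0.013,-0.015],[0.0,0.0,10.6],0.0],
    [[-0.052,-0.025,-0.031],[0.0,0.0,21.2],0.0],
    [[-0.078,-0.038,-0.046],[0.0,0.0,31.9],0.0],
    [[-0.103,-0.051,-0.061],[0.0,0.0,42.5],0.0],
    [[-0.129,-0.063,-0.077],[0.0,0.0,53.1],0.0],
    [[-0.155,-0.076,-0.092],[0.0,0.0,63.7],0.0],
    [[-0.181,-0.088,-0.107],[0.0,0.0,74.4],0.0],
    [[-0.207,-0.101,-0.123],[0.0,0.0,85.0],0.0],
    [[-0.233,-0.114,-0.138],[0.0,0.0,95.6],0.0],
    [[-0.259,-0.126,-0.153],[0.0,0.0,106.2],0.0],
    [[-0.285,-0.139,-0.169],[0.0,0.0,116.9],0.0]
  ]
}}

```text
clock: 1.52
ee_pos: [400.9, 299.0, 400.3]
tcp_rot: [-3.141, 0.001, 0.773]
contact_force: [-0.3, -0.5, 0.2]
opening: -0.2
gripper_force: 0.0
```

```bash
python3 - <<'E'
from h import *
Q=Rt()
w=lerp(cin(130,0,360),Q,8)
w+=[(cin(128,0,z),Q) for z in (320,280,250,242)]
plan(w); print(cmd()[0])
E
```

```text
[[[0.011, 0.041, 0.005], [0.0, 0.0, 2.6], 0.0], [[0.022, 0.081, 0.01], [0.0, 0.0, 5.1], 0.0], [[0.033, 0.122, 0.015], [0.0, 0.0, 7.7], 0.0], [[0.044, 0.163, 0.02], [0.0, 0.0, 10.3], 0.0], [[0.055, 0.204, 0.025], [0.0, 0.0, 12.9], 0.0], [[0.066, 0.244, 0.03], [0.0, 0.0, 15.4], 0.0], [[0.077, 0.285, 0.035], [0.0, 0.0, 18.0], 0.0], [[0.087, 0.326, 0.04], [0.0, 0.0, 20.6], 0.0], [[0.086, 0.325, 0.08], [0.0, 0.0, 20.6], 0.0], [[0.086, 0.325, 0.12], [0.0, 0.0, 20.6], 0.0], [[0.086, 0.325, 0.15], [0.0, 0.0, 20.6], 0.0], [[0.086, 0.325, 0.158], [0.0, 0.0, 20.6], 0.0]]
[690.06904768 129.17601613 242.341     ]
```

Call:
{"name": "apply_moves", "arguments": {
  "steps": [
    [[0.011,0.041,0.005],[0.0,0.0,2.6],0.0],
    [[0.022,0.081,0.01],[0.0,0.0,5.1],0.0],
    [[0.033,0.122,0.015],[0.0,0.0,7.7],0.0],
    [[0.044,0.163,0.02],[0.0,0.0,10.3],0.0],
    [[0.055,0.204,0.025],[0.0,0.0,12.9],0.0],
    [[0.066,0.244,0.03],[0.0,0.0,15.4],0.0],
    [[0.077,0.285,0.035],[0.0,0.0,18.0],0.0],
    [[0.087,0.326,0.04],[0.0,0.0,20.6],0.0],
    [[0.086,0.325,0.08],[0.0,0.0,20.6],0.0],
    [[0.086,0.325,0.12],[0.0,0.0,20.6],0.0],
    [[0.086,0.325,0.15],[0.0,0.0,20.6],0.0],
    [[0.086,0.325,0.158],[0.0,0.0,20.6],0.0]
  ]
}}

```text
clock: 3.02
ee_pos: [688.8, 128.9, 238.3]
tcp_rot: [-3.139, 0.006, 0.42]
contact_force: [0.6, 0.4, -0.2]
opening: -0.5
gripper_force: 0.0
```

```bash
python3 - <<'E'
from h import *
Q=Rt(); w=[]
for A in (1.45,1.33,1.2,1.07,.94,.81,.68,.55,.42,.29,.16,.06):
    c=np.array([75-125*np.cos(A)+36*np.sin(A)+11,0,112+125*np.sin(A)+36*np.cos(A)]); w.append((cin(*c),Q)); print(c.round())
plan(w); print(cmd()[0])
E
```

```text
[107.   0. 240.]
[ 91.   0. 242.]
[ 74.   0. 242.]
[ 58.   0. 239.]
[ 41.   0. 234.]
[ 26.   0. 227.]
[ 11.   0. 219.]
[ -2.   0. 208.]
[-13.   0. 196.]
[-23.   0. 182.]
[-32.   0. 167.]
[-37.   0. 155.]
[[[-0.022, 0.0, 0.002], [0.0, 0.0, 0.0], 0.0], [[-0.037, 0.0, 0.0], [0.0, 0.0, 0.0], 0.0], [[-0.054, 0.0, 0.001], [0.0, 0.0, 0.0], 0.0], [[-0.071, 0.0, 0.003], [0.0, 0.0, 0.0], 0.0], [[-0.087, 0.0, 0.008], [0.0, 0.0, 0.0], 0.0], [[-0.102, 0.0, 0.015], [0.0, 0.0, 0.0], 0.0], [[-0.117, 0.0, 0.024], [0.0, 0.0, 0.0], 0.0], [[-0.13, 0.0, 0.034], [0.0, 0.0, 0.0], 0.0], [[-0.142, 0.0, 0.046], [0.0, 0.0, 0.0], 0.0], [[-0.152, 0.0, 0.06], [0.0, 0.0, 0.0], 0.0], [[-0.16, 0.0, 0.075], [0.0, 0.0, 0.0], 0.0], [[-0.165, 0.0, 0.087], [0.0, 0.0, 0.0], 0.0]]
[539.42096574  61.86958695 155.341     ]
```

Call:
{"name": "apply_moves", "arguments": {
  "steps": [
    [[-0.022,0.0,0.002],[0.0,0.0,0.0],0.0],
    [[-0.037,0.0,0.0],[0.0,0.0,0.0],0.0],
    [[-0.054,0.0,0.001],[0.0,0.0,0.0],0.0],
    [[-0.071,0.0,0.003],[0.0,0.0,0.0],0.0],
    [[-0.087,0.0,0.008],[0.0,0.0,0.0],0.0],
    [[-0.102,0.0,0.015],[0.0,0.0,0.0],0.0],
    [[-0.117,0.0,0.024],[0.0,0.0,0.0],0.0],
    [[-0.13,0.0,0.034],[0.0,0.0,0.0],0.0],
    [[-0.142,0.0,0.046],[0.0,0.0,0.0],0.0],
    [[-0.152,0.0,0.06],[0.0,0.0,0.0],0.0],
    [[-0.16,0.0,0.075],[0.0,0.0,0.0],0.0],
    [[-0.165,0.0,0.087],[0.0,0.0,0.0],0.0]
  ]
}}

```text
clock: 4.53
ee_pos: [539.7, 61.4, 157.1]
tcp_rot: [3.14, -0.002, 0.42]
contact_force: [-2.3, -1.1, 3.3]
opening: -0.2
gripper_force: 1.4
```

Call:
{"name": "apply_moves", "arguments": {
  "steps": [
    [[0.0,0.0,0.004],[0,0,0],0.0],
    [[0.0,0.0,0.008],[0,0,0],0.0],
    [[0.0,0.0,0.009],[0,0,0],0.0],
    [[0.0,0.0,0.009],[0,0,0],0.0]
  ]
}}

```text
clock: 5.03
ee_pos: [539.8, 61.9, 148.0]
tcp_rot: [3.141, -0.001, 0.42]
contact_force: [-3.0, -1.2, 7.0]
opening: -0.1
gripper_force: 3.5
```

```bash
python3 - <<'E'
from h import *
p,r=cmd(); json.dump(dict(p=(p-[0,0,12]).tolist(),q=r.as_quat().tolist()),open("cmd.json","w"))
p=cmd()[0]; print(p)
w=[(p+[0,0,z],r) for z in(15,60,110)]
for k in range(1,7): w.append((p+np.array([-190,240,110+50])*[k/6,k/6,1]-[0,0,50*(1-k/6)],r))
plan(w)
E
```

```text
[539.42096574  61.86958695 143.341     ]
[[[0.0, 0.0, -0.015], [0.0, 0.0, 0.0], 0.0], [[0.0, 0.0, -0.06], [0.0, 0.0, 0.0], 0.0], [[0.0, 0.0, -0.11], [0.0, 0.0, 0.0], 0.0], [[-0.013, -0.049, -0.118], [0.0, 0.0, 0.0], 0.0], [[-0.025, -0.099, -0.127], [0.0, 0.0, 0.0], 0.0], [[-0.038, -0.148, -0.135], [0.0, 0.0, 0.0], 0.0], [[-0.05, -0.198, -0.143], [0.0, 0.0, 0.0], 0.0], [[-0.063, -0.247, -0.152], [0.0, 0.0, 0.0], 0.0], [[-0.076, -0.297, -0.16], [0.0, 0.0, 0.0], 0.0]]
```

Call:
{"name": "apply_moves", "arguments": {
  "steps": [
    [[0.0,0.0,0.002],[0,0,0],0.0],
    [[0.0,0.0,0.003],[0,0,0],0.0],
    [[0.0,0.0,0.003],[0,0,0],0.0]
  ]
}}

```text
clock: 5.4
ee_pos: [539.8, 61.9, 147.9]
tcp_rot: [3.14, -0.003, 0.42]
contact_force: [-8.6, -2.2, 16.0]
opening: 0.1
gripper_force: 8.4
```

Call:
{"name": "apply_moves", "arguments": {
  "steps": [
    [[0.0,0.0,-0.015],[0.0,0.0,0.0],0.0],
    [[0.0,0.0,-0.06],[0.0,0.0,0.0],0.0],
    [[0.0,0.0,-0.11],[0.0,0.0,0.0],0.0],
    [[-0.013,-0.049,-0.118],[0.0,0.0,0.0],0.0],
    [[-0.025,-0.099,-0.127],[0.0,0.0,0.0],0.0],
    [[-0.038,-0.148,-0.135],[0.0,0.0,0.0],0.0],
    [[-0.05,-0.198,-0.143],[0.0,0.0,0.0],0.0],
    [[-0.063,-0.247,-0.152],[0.0,0.0,0.0],0.0],
    [[-0.076,-0.297,-0.16],[0.0,0.0,0.0],0.0]
  ]
}}

```text
clock: 6.52
ee_pos: [348.1, 303.8, 303.8]
tcp_rot: [-3.141, -0.002, 0.42]
contact_force: [0.7, 0.9, 0.7]
opening: -0.1
gripper_force: 0.0
```

```bash
python3 - <<'E'
from h import *
import pickle
cs={n:eyes.read_camera(n) for n in("side","top")}
pickle.dump(cs,open("c1.pkl","wb"))
t=cs["top"]["color"]
a=cv2.resize(t[100:250,180:330],None,fx=4,fy=4,interpolation=cv2.INTER_CUBIC)
s=cs["side"]["color"]; b=cv2.resize(s[135:265,230:330],None,fx=4,fy=4,interpolation=cv2.INTER_CUBIC)
b=np.pad(b,((0,80),(0,0),(0,0)))[:, :400]; a=a[:600,200:600]
cv2.imwrite("pics/after_lid.png",np.hstack([a,b]))
# lid top: bright low-saturation region
hsv=cv2.cvtColor(t,cv2.COLOR_BGR2HSV); m=((hsv[...,1]<45)&(hsv[...,2]>110)).astype(np.uint8)
n,l,st,ce=cv2.connectedComponentsWithStats(m)
for i in range(1,n):
    if st[i,4]>800: print(st[i],ce[i].round(1),(hsv[l==i]).mean(0).round())
E
```

```text
[ 179  123  109   91 5732] [232.7 168.3] [ 74.  10. 162.]
```

View pics/after_lid.png

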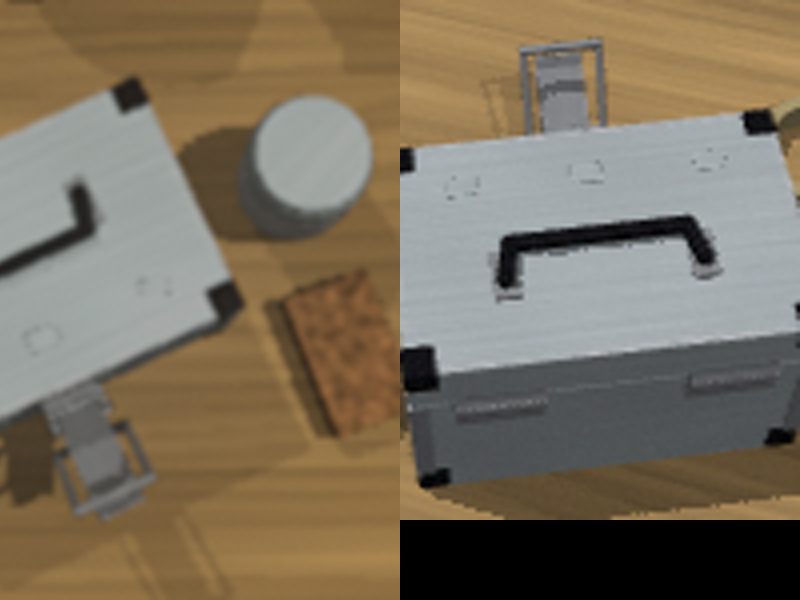

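Lid shut: its front edge runs along the lower side of the left panel to (235,315), and the loop bar is still out at about (115,500). Now I refine the case pose from the lid top outline at z = 148.

```bash
python3 - <<'E'
from h import *
import pickle
cs=pickle.load(open("c1.pkl","rb")); t=cs["top"]; 
hsv=cv2.cvtColor(t["color"],cv2.COLOR_BGR2HSV); m=((hsv[...,1]<45)&(hsv[...,2]>110)).astype(np.uint8)
n,l,st,ce=cv2.connectedComponentsWithStats(m); i=1+np.argmax(st[1:,4]); m=(l==i).astype(np.uint8)
m=cv2.morphologyEx(m,cv2.MORPH_CLOSE,np.ones((9,9))); m=cv2.morphologyEx(m,cv2.MORPH_OPEN,cv2.getStructuringElement(cv2.MORPH_ELLIPSE,(25,25)))
c=max(cv2.findContours(m,0,2)[0],key=cv2.contourArea)
P=np.array([onz(t,u,v,148)[:2] for u,v in c[:,0]],np.float32)
r=cv2.minAreaRect(P); print(r); bp=cv2.boxPoints(r); print(bp)
print([tocase([*r[0],0])])
for b in bp: print(tocase([*b,0]).round(1))
E
```

```text
((566.1612548828125, 75.19087982177734), (157.49160766601562, 231.9278564453125), 23.81699562072754)
[[447.29327   149.48044  ]
 [540.94965   -62.69642  ]
 [685.02924     0.9013214]
 [591.37286   213.07819  ]]
[array([-6.76761005,  1.37389363,  0.        ])]
[-84.9 117.7   0. ]
[ -86.1 -114.2    0. ]
[  71.4 -115.     0. ]
[ 72.5 116.9   0. ]
```

```bash
cat >> h.py <<'E'
O=O-2.5*ex+2.0*ey; th=0.417; ex=np.array([np.cos(th),np.sin(th),0]); ey=np.array([-np.sin(th),np.cos(th),0])
E
python3 - <<'E'
from h import *
w=lerp(cin(-200,0,230),Rt(),8)+[(cin(-195,0,z),Rt()) for z in(190,160,142)]; w.append((cin(-175,0,142),Rt())); plan(w)
w=[(cin(x,0,142),Rt()) for x in(-168,-162,-156,-150,-144,-138,-132,-126,-120,-114,-108,-102)]; plan(w)
E
```

```text
[[[-0.011, 0.037, 0.009], [0.0, 0.0, 0.0], 0.0], [[-0.022, 0.074, 0.018], [0.0, 0.0, 0.0], 0.0], [[-0.034, 0.11, 0.028], [0.0, 0.0, 0.1], 0.0], [[-0.045, 0.147, 0.037], [0.0, 0.0, 0.1], 0.0], [[-0.056, 0.184, 0.046], [0.0, 0.0, 0.1], 0.0], [[-0.067, 0.221, 0.055], [0.0, 0.0, 0.1], 0.0], [[-0.079, 0.258, 0.064], [0.0, 0.0, 0.2], 0.0], [[-0.09, 0.294, 0.073], [0.0, 0.0, 0.2], 0.0], [[-0.085, 0.294, 0.113], [0.0, 0.0, 0.2], 0.0], [[-0.085, 0.294, 0.143], [0.0, 0.0, 0.2], 0.0], [[-0.085, 0.294, 0.161], [0.0, 0.0, 0.2], 0.0], [[-0.065, 0.295, 0.161], [0.0, 0.0, 0.2], 0.0]]
[[[0.007, 0.0, 0.0], [0.0, 0.0, 0.0], 0.0], [[0.013, 0.0, 0.0], [0.0, 0.0, 0.0], 0.0], [[0.019, 0.0, 0.0], [0.0, 0.0, 0.0], 0.0], [[0.025, 0.0, 0.0], [0.0, 0.0, 0.0], 0.0], [[0.031, 0.0, 0.0], [0.0, 0.0, 0.0], 0.0], [[0.037, 0.0, 0.0], [0.0, 0.0, 0.0], 0.0], [[0.043, 0.0, 0.0], [0.0, 0.0, 0.0], 0.0], [[0.049, 0.0, 0.0], [0.0, 0.0, 0.0], 0.0], [[0.055, 0.0, 0.0], [0.0, 0.0, 0.0], 0.0], [[0.061, 0.0, 0.0], [0.0, 0.0, 0.0], 0.0], [[0.067, 0.0, 0.0], [0.0, 0.0, 0.0], 0.0], [[0.073, 0.0, 0.0], [0.0, 0.0, 0.0], 0.0]]
```

Call:
{"name": "apply_moves", "arguments": {
  "steps": [
    [[-0.011,0.037,0.009],[0.0,0.0,0.0],0.0],
    [[-0.022,0.074,0.018],[0.0,0.0,0.0],0.0],
    [[-0.034,0.11,0.028],[0.0,0.0,0.1],0.0],
    [[-0.045,0.147,0.037],[0.0,0.0,0.1],0.0],
    [[-0.056,0.184,0.046],[0.0,0.0,0.1],0.0],
    [[-0.067,0.221,0.055],[0.0,0.0,0.1],0.0],
    [[-0.079,0.258,0.064],[0.0,0.0,0.2],0.0],
    [[-0.09,0.294,0.073],[0.0,0.0,0.2],0.0],
    [[-0.085,0.294,0.113],[0.0,0.0,0.2],0.0],
    [[-0.085,0.294,0.143],[0.0,0.0,0.2],0.0],
    [[-0.085,0.294,0.161],[0.0,0.0,0.2],0.0],
    [[-0.065,0.295,0.161],[0.0,0.0,0.2],0.0]
  ]
}}

```text
clock: 8.12
ee_pos: [408.5, 5.4, 140.0]
tcp_rot: [-3.14, 0.003, 0.415]
contact_force: [0.8, -0.4, -0.0]
opening: 0.1
gripper_force: 0.0
```

Call:
{"name": "apply_moves", "arguments": {
  "steps": [
    [[0.007,0.0,0.0],[0.0,0.0,0.0],0.0],
    [[0.013,0.0,0.0],[0.0,0.0,0.0],0.0],
    [[0.019,0.0,0.0],[0.0,0.0,0.0],0.0],
    [[0.025,0.0,0.0],[0.0,0.0,0.0],0.0],
    [[0.031,0.0,0.0],[0.0,0.0,0.0],0.0],
    [[0.037,0.0,0.0],[0.0,0.0,0.0],0.0]
  ]
}}

```text
clock: 8.88
ee_pos: [444.0, 21.3, 142.5]
tcp_rot: [3.141, -0.001, 0.416]
contact_force: [0.4, -1.0, -0.6]
opening: 0.4
gripper_force: 0.1
```

Call:
{"name": "apply_moves", "arguments": {
  "steps": [
    [[0.006,0.0,0.0],[0,0,0],0.0],
    [[0.012,0.0,0.0],[0,0,0],0.0],
    [[0.018,0.0,0.0],[0,0,0],0.0],
    [[0.024,0.0,0.0],[0,0,0],0.0],
    [[0.03,0.0,0.0],[0,0,0],0.0],
    [[0.036,0.0,0.0],[0,0,0],0.0]
  ]
}}

```text
clock: 9.62
ee_pos: [476.9, 35.8, 142.3]
tcp_rot: [-3.142, -0.0, 0.416]
contact_force: [-0.3, -0.0, 0.0]
opening: -0.2
gripper_force: 0.0
```

```bash
python3 - <<'E'
from h import *
import pickle
cs={n:eyes.read_camera(n) for n in("side","wrist","top")}
pickle.dump(cs,open("c2.pkl","wb"))
b=cv2.resize(cs["side"]["color"][125:225,220:320],None,fx=4,fy=4,interpolation=cv2.INTER_CUBIC)
w=cv2.resize(cs["wrist"]["color"],(400,300)); w=np.pad(w,((0,100),(0,0),(0,0)))
cv2.imwrite("pics/bail.png",np.hstack([b,w]))
E
```

```text
(no output)
```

View pics/bail.png

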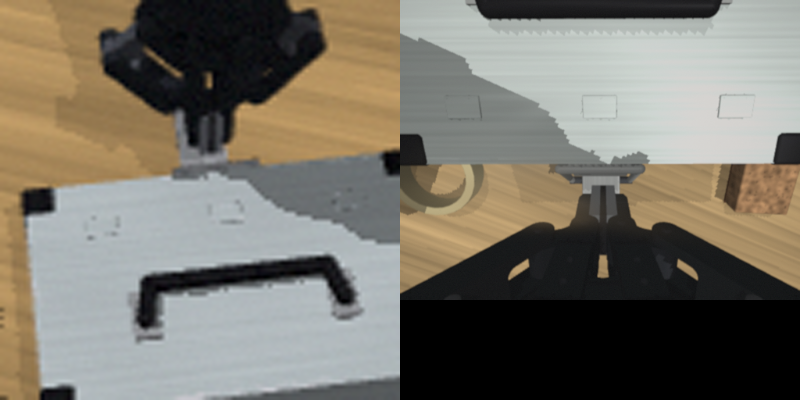

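```bash
cat >> h.py <<'E'
def press(L,gap=0,y=0,T=40,h=11):
    a=np.radians(T); t=np.array([np.cos(a),np.sin(a)]); d=np.array([-np.sin(L),-np.cos(L)]); n=np.array([-np.cos(L),np.sin(L)])
    rT=58-5*L; q=np.array([-92,85])+rT*d+(6.5+h*abs(n@t)+gap)*n
    return cin(q[0],y,q[1])
E
python3 - <<'E'
from h import *
w=[(cin(-135,0,160),Rt()),(cin(-175,0,190),Rt())]
w+=[(cin(-185,0,195),Rt(t)) for t in(10,20,30,40)]
w+=[(cin(-165,0,170),Rt(40)),(press(2.1,15),Rt(40)),(press(2.1,15),Rt(40))]; plan(w); print(cmd()[0],tocase(cmd()[0]),cmd()[1].apply([0,0,1])@ex)
E
```

```text
[[[-0.033, 0.0, -0.018], [0.0, 0.0, 0.0], 0.0], [[-0.073, 0.0, -0.048], [0.0, 0.0, 0.0], 0.0], [[-0.083, 0.0, -0.053], [0.0, 10.0, 0.0], 0.0], [[-0.083, 0.0, -0.053], [0.0, 20.0, 0.0], 0.0], [[-0.083, 0.0, -0.053], [0.0, 30.0, 0.0], 0.0], [[-0.083, 0.0, -0.053], [0.0, 40.0, 0.0], 0.0], [[-0.063, 0.0, -0.028], [0.0, 40.0, 0.0], 0.0], [[-0.015, 0.0, 0.006], [0.0, 40.0, 0.0], 0.0], [[-0.015, 0.0, 0.006], [0.0, 40.0, 0.0], 0.0]]
[462.90684343  29.65345896 136.341     ] [-117.11521114   -0.45666375  136.341     ] 0.6427875771081922
```

Call:
{"name": "apply_moves", "arguments": {
  "steps": [
    [[-0.033,0.0,-0.018],[0.0,0.0,0.0],0.0],
    [[-0.073,0.0,-0.048],[0.0,0.0,0.0],0.0],
    [[-0.083,0.0,-0.053],[0.0,10.0,0.0],0.0],
    [[-0.083,0.0,-0.053],[0.0,20.0,0.0],0.0],
    [[-0.083,0.0,-0.053],[0.0,30.0,0.0],0.0],
    [[-0.083,0.0,-0.053],[0.0,40.0,0.0],0.0],
    [[-0.063,0.0,-0.028],[0.0,40.0,0.0],0.0],
    [[-0.015,0.0,0.006],[0.0,40.0,0.0],0.0],
    [[-0.015,0.0,0.006],[0.0,40.0,0.0],0.0]
  ]
}}

```text
clock: 10.9
ee_pos: [461.3, 32.0, 131.4]
tcp_rot: [-3.132, -0.691, 0.415]
contact_force: [-1.7, 0.1, 1.3]
opening: 0.0
gripper_force: 0.0
```

```bash
python3 - <<'E'
from h import *
s=read_state(); print(s["joint_pos"].round(2))
plan([(press(L),Rt(40)) for L in(2.1,2.05,2.0,1.95,1.88,1.8,1.72,1.64,1.56,1.5,1.45)])
E
```

```text
[-0.4  -0.48  2.19  0.59  1.01  0.54]
[[[-0.014, 0.0, 0.005], [0.0, 0.0, 0.0], 0.0], [[-0.017, 0.0, 0.005], [0.0, 0.0, 0.0], 0.0], [[-0.02, 0.0, 0.005], [0.0, 0.0, 0.0], 0.0], [[-0.022, 0.0, 0.005], [0.0, 0.0, 0.0], 0.0], [[-0.026, 0.0, 0.006], [0.0, 0.0, 0.0], 0.0], [[-0.031, 0.0, 0.007], [0.0, 0.0, 0.0], 0.0], [[-0.035, 0.0, 0.009], [0.0, 0.0, 0.0], 0.0], [[-0.04, 0.0, 0.011], [0.0, 0.0, 0.0], 0.0], [[-0.044, 0.0, 0.013], [0.0, 0.0, 0.0], 0.0], [[-0.047, 0.0, 0.015], [0.0, 0.0, 0.0], 0.0], [[-0.049, 0.0, 0.017], [0.0, 0.0, 0.0], 0.0]]
```

Call:
{"name": "apply_moves", "arguments": {
  "steps": [
    [[-0.014,0.0,0.005],[0.0,0.0,0.0],0.0],
    [[-0.017,0.0,0.005],[0.0,0.0,0.0],0.0],
    [[-0.02,0.0,0.005],[0.0,0.0,0.0],0.0],
    [[-0.022,0.0,0.005],[0.0,0.0,0.0],0.0],
    [[-0.026,0.0,0.006],[0.0,0.0,0.0],0.0],
    [[-0.031,0.0,0.007],[0.0,0.0,0.0],0.0],
    [[-0.035,0.0,0.009],[0.0,0.0,0.0],0.0],
    [[-0.04,0.0,0.011],[0.0,0.0,0.0],0.0],
    [[-0.044,0.0,0.013],[0.0,0.0,0.0],0.0],
    [[-0.047,0.0,0.015],[0.0,0.0,0.0],0.0],
    [[-0.049,0.0,0.017],[0.0,0.0,0.0],0.0]
  ]
}}

```text
clock: 12.28
ee_pos: [438.6, 18.7, 91.8]
tcp_rot: [3.141, -0.699, 0.416]
contact_force: [1.4, -0.2, 1.7]
opening: -0.0
gripper_force: 1.0
```

```bash
python3 - <<'E'
from h import *
import pickle
s=read_state(); print(s["joint_pos"].round(2),tocase(s["ee_pos"]).round(1))
cs={n:eyes.read_camera(n) for n in("side","wrist","top")}
pickle.dump(cs,open("c3.pkl","wb"))
b=cv2.resize(cs["side"]["color"][125:225,220:320],None,fx=3,fy=3,interpolation=cv2.INTER_CUBIC)
w=cv2.resize(cs["wrist"]["color"],(500,375)); b=np.pad(b,((0,75),(0,0),(0,0)))
cv2.imwrite("pics/p1.png",np.hstack([b,w]))
E
```

```text
[-0.48 -0.5   2.29  0.65  0.98  0.41] [-143.8   -0.6   91.8]
```

View pics/p1.png

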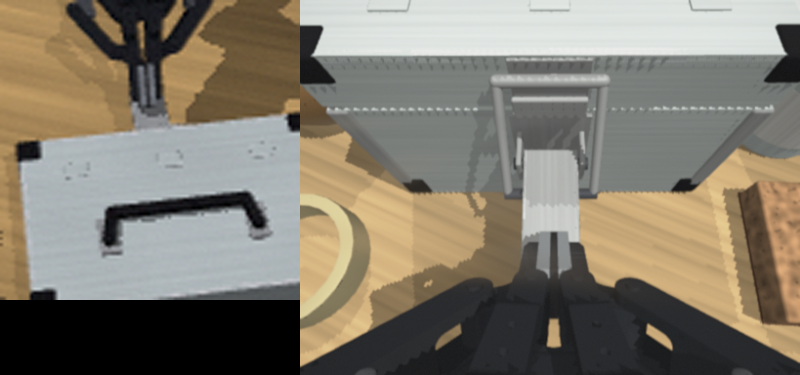

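The wrist view shows the bar at (550,78), above the keeper lip at (550,98) and leaning on the lid, with the fingertips centred on the lever at (553,240). I continue pressing.

```bash
python3 - <<'E'
from h import *
plan([(press(L,-1),Rt(40)) for L in(1.38,1.31,1.24,1.17,1.1,1.03,.96,.9,.85,.85)])
E
```

```text
[[[-0.004, 0.0, 0.004], [0.0, 0.0, 0.0], 0.0], [[-0.007, 0.0, 0.007], [0.0, 0.0, 0.0], 0.0], [[-0.01, 0.0, 0.011], [0.0, 0.0, 0.0], 0.0], [[-0.012, 0.0, 0.015], [0.0, 0.0, 0.0], 0.0], [[-0.014, 0.0, 0.019], [0.0, 0.0, 0.0], 0.0], [[-0.016, 0.0, 0.023], [0.0, 0.0, 0.0], 0.0], [[-0.017, 0.0, 0.027], [0.0, 0.0, 0.0], 0.0], [[-0.018, 0.0, 0.031], [0.0, 0.0, 0.0], 0.0], [[-0.019, 0.0, 0.034], [0.0, 0.0, 0.0], 0.0], [[-0.019, 0.0, 0.034], [0.0, 0.0, 0.0], 0.0]]
```

Call:
{"name": "apply_moves", "arguments": {
  "steps": [
    [[-0.004,0.0,0.004],[0.0,0.0,0.0],0.0],
    [[-0.007,0.0,0.007],[0.0,0.0,0.0],0.0],
    [[-0.01,0.0,0.011],[0.0,0.0,0.0],0.0],
    [[-0.012,0.0,0.015],[0.0,0.0,0.0],0.0],
    [[-0.014,0.0,0.019],[0.0,0.0,0.0],0.0],
    [[-0.016,0.0,0.023],[0.0,0.0,0.0],0.0],
    [[-0.017,0.0,0.027],[0.0,0.0,0.0],0.0],
    [[-0.018,0.0,0.031],[0.0,0.0,0.0],0.0],
    [[-0.019,0.0,0.034],[0.0,0.0,0.0],0.0],
    [[-0.019,0.0,0.034],[0.0,0.0,0.0],0.0]
  ]
}}

```text
clock: 13.68
ee_pos: [445.8, 22.1, 54.3]
tcp_rot: [-3.141, -0.7, 0.417]
contact_force: [-1.6, 0.5, 4.8]
opening: 0.0
gripper_force: 2.2
```

```bash
python3 - <<'E'
from h import *
import pickle
s=read_state(); print(s["joint_pos"].round(2),tocase(s["ee_pos"]).round(1))
c=eyes.read_camera("wrist")
cv2.imwrite("pics/p2.png",c["color"])
plan([(press(L,g),Rt(40)) for L,g in((.8,-2),(.74,-2),(.68,-3),(.62,-3),(.56,-3),(.5,-4),(.44,-4),(.38,-4),(.32,-4),(.26,-4))])
E
```

```text
[-0.46 -0.42  2.33  0.7   0.87  0.33] [-135.8   -0.5   54.3]
[[[0.0, 0.0, 0.003], [0.0, 0.0, 0.0], 0.0], [[0.0, 0.0, 0.006], [0.0, 0.0, 0.0], 0.0], [[0.0, 0.0, 0.009], [0.0, 0.0, 0.0], 0.0], [[0.0, 0.0, 0.012], [0.0, 0.0, 0.0], 0.0], [[0.0, 0.0, 0.015], [0.0, 0.0, 0.0], 0.0], [[0.0, 0.0, 0.019], [0.0, 0.0, 0.0], 0.0], [[0.001, 0.0, 0.021], [0.0, 0.0, 0.0], 0.0], [[0.001, 0.0, 0.024], [0.0, 0.0, 0.0], 0.0], [[0.002, 0.0, 0.027], [0.0, 0.0, 0.0], 0.0], [[0.003, 0.0, 0.03], [0.0, 0.0, 0.0], 0.0]]
```

View pics/p2.png

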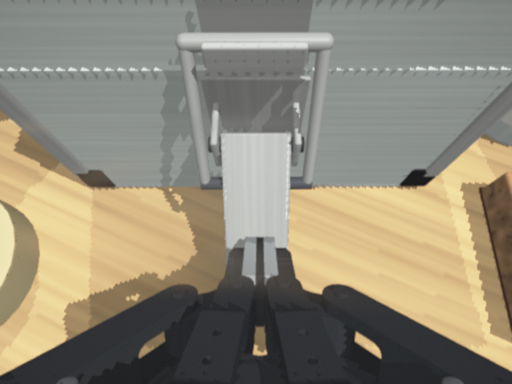

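```bash
python3 - <<'E'
from h import *
c=eyes.read_camera("wrist")
for n,p in dict(seat=(-82,0,131),seatL=(-82,25,131),front=(-91,0,133.7),frontL=(-91,25,133.7),liptop_o=(-88,0,135),liptop_i=(-85,0,135),lipL=(-88,17,135),lipledge=(-88,0,124),lidtop=(-75,0,148),rim=(-75,100,112),pivot=(-92,0,85)).items(): print(n,np.round(proj(c,cin(*p)),1))
print(ray(c,256,192)[0]-0,tocase(ray(c,256,192)[0]))
g=cv2.cvtColor(c["color"],cv2.COLOR_BGR2GRAY); print(g[25:85,256].tolist()); print(g[25:85,190].tolist())
E
```

```text
seat [259.5  36.6]
seatL [183.   36.7]
front [259.5  50.5]
frontL [178.4  50.5]
liptop_o [259.5  39.9]
liptop_i [259.5  32.9]
lipL [204.4  39.9]
lipledge [259.5  66.8]
lidtop [259.5 -30.6]
rim [ 1.9 64.5]
pivot [259.5 140. ]
[412.68289627   7.91926459 208.99676688] [-1.71838143e+02  1.32567609e-02  2.08996767e+02]
[116, 116, 116, 116, 116, 117, 129, 158, 185, 195, 199, 202, 205, 211, 212, 207, 200, 209, 219, 219, 216, 213, 200, 175, 148, 128, 122, 123, 120, 121, 120, 120, 121, 120, 119, 119, 120, 120, 121, 120, 121, 119, 118, 119, 122, 123, 127, 128, 124, 119, 118, 117, 118, 120, 115, 105, 102, 102, 102, 102]
[123, 124, 123, 122, 121, 120, 127, 153, 184, 193, 198, 200, 203, 206, 206, 202, 196, 187, 178, 170, 160, 150, 139, 125, 109, 101, 116, 144, 154, 155, 157, 157, 157, 159, 160, 159, 160, 160, 161, 162, 164, 162, 163, 164, 164, 162, 157, 160, 165, 166, 166, 165, 165, 166, 165, 166, 165, 165, 165, 164]
```

The bar's centre is at row 40. The slot predicts about 41 and in front of the lip about 55, allowing for the 5 px offset seen at the rim line. The lip's top edge hides the bar's lower half, so the loop is in the keeper. I press on.

Call:
{"name": "apply_moves", "arguments": {
  "steps": [
    [[0.0,0.0,0.003],[0.0,0.0,0.0],0.0],
    [[0.0,0.0,0.006],[0.0,0.0,0.0],0.0],
    [[0.0,0.0,0.009],[0.0,0.0,0.0],0.0],
    [[0.0,0.0,0.012],[0.0,0.0,0.0],0.0],
    [[0.0,0.0,0.015],[0.0,0.0,0.0],0.0],
    [[0.0,0.0,0.019],[0.0,0.0,0.0],0.0],
    [[0.001,0.0,0.021],[0.0,0.0,0.0],0.0],
    [[0.001,0.0,0.024],[0.0,0.0,0.0],0.0],
    [[0.002,0.0,0.027],[0.0,0.0,0.0],0.0],
    [[0.003,0.0,0.03],[0.0,0.0,0.0],0.0]
  ]
}}

```text
clock: 15.02
ee_pos: [464.4, 30.7, 31.6]
tcp_rot: [-3.141, -0.697, 0.416]
contact_force: [0.4, -0.8, 0.2]
opening: -0.2
gripper_force: 0.3
```

```bash
python3 - <<'E'
from h import *
s=read_state(); print(s["joint_pos"].round(2),tocase(s["ee_pos"]).round(1),tocase(cmd()[0]).round(1))
plan([(press(L,g),Rt(40)) for L,g in((.2,-4),(.14,-4),(.08,-4),(.03,-4),(0,-4),(0,-5),(0,-5))]); print(tocase(cmd()[0]).round(1))
E
```

```text
[-0.4  -0.32  2.31  0.74  0.77  0.31] [-1.153e+02 -1.000e-01  3.160e+01] [-114.8   -0.5   32.5]
[[[0.001, 0.0, 0.003], [0.0, 0.0, 0.0], 0.0], [[0.002, 0.0, 0.005], [0.0, 0.0, 0.0], 0.0], [[0.003, 0.0, 0.008], [0.0, 0.0, 0.0], 0.0], [[0.005, 0.0, 0.011], [0.0, 0.0, 0.0], 0.0], [[0.006, 0.0, 0.012], [0.0, 0.0, 0.0], 0.0], [[0.006, 0.0, 0.013], [0.0, 0.0, 0.0], 0.0], [[0.006, 0.0, 0.013], [0.0, 0.0, 0.0], 0.0]]
[-101.9   -0.5   26.4]
```

Force has fallen to about zero, so it has probably snapped over centre. I finish pressing it home.

Call:
{"name": "apply_moves", "arguments": {
  "steps": [
    [[0.001,0.0,0.003],[0.0,0.0,0.0],0.0],
    [[0.002,0.0,0.005],[0.0,0.0,0.0],0.0],
    [[0.003,0.0,0.008],[0.0,0.0,0.0],0.0],
    [[0.005,0.0,0.011],[0.0,0.0,0.0],0.0],
    [[0.006,0.0,0.012],[0.0,0.0,0.0],0.0],
    [[0.006,0.0,0.013],[0.0,0.0,0.0],0.0],
    [[0.006,0.0,0.013],[0.0,0.0,0.0],0.0]
  ]
}}

```text
clock: 15.9
ee_pos: [474.4, 34.8, 26.6]
tcp_rot: [3.137, -0.694, 0.424]
contact_force: [-55.4, -20.1, 40.8]
opening: 0.3
gripper_force: 29.3
```

Call:
{"name": "apply_moves", "arguments": {
  "steps": [
    [[-0.004,0.0,-0.003],[0,0,0],0.0],
    [[-0.02,0.0,-0.016],[0,0,0],0.0],
    [[-0.046,0.0,-0.039],[0,0,0],0.0],
    [[-0.04,0.0,-0.085],[0,0,0],0.0],
    [[-0.03,0.0,-0.12],[0,0,0],0.0],
    [[-0.03,0.0,-0.12],[0,0,0],0.0]
  ]
}}

```text
clock: 16.65
ee_pos: [386.6, -6.7, 102.6]
tcp_rot: [3.132, -0.702, 0.42]
contact_force: [-0.1, -0.5, -0.4]
opening: -0.0
gripper_force: 0.0
```

```bash
python3 - <<'E'
from h import *
c=eyes.read_camera("wrist"); s=eyes.read_camera("side"); t=eyes.read_camera("top")
a=cv2.resize(c["color"],(448,336)); b=cv2.resize(s["color"][100:340,100:420],(352,264)); b=np.pad(b,((0,72),(0,0),(0,0)))
cv2.imwrite("pics/end.png",np.hstack([a,b]))
for n,p in dict(seat=(-82,0,129),lipo=(-88,0,135),lever_home=(-98.5,0,15),leverL=(-98.5,15,15),rim=(-75,100,112),bench=(-75,100,0)).items(): print(n,np.round(np.array(proj(c,cin(*p)))*.875,1))
print(read_state()["contact_force"])
E
```

```text
seat [223.2  23.2]
lipo [223.1  21.7]
lever_home [223.8 137.7]
leverL [208.2 137.7]
rim [77.8 36.8]
bench [128.1 125.2]
[ 0.43129362  0.06918471 -0.68279457]
```

View pics/end.png

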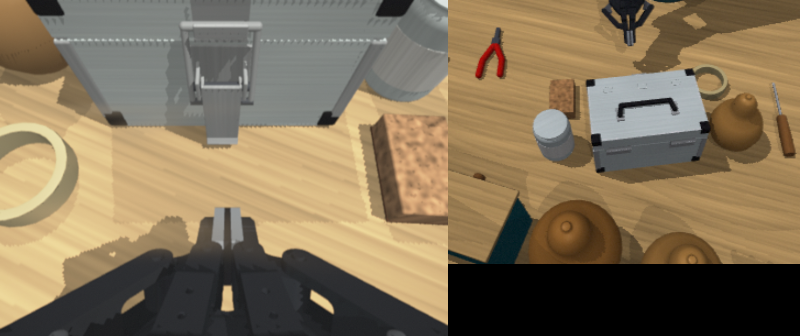

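The lever end is at row 142. Home predicts 137.7 plus the 4 px offset also seen at the rim line, so it is home. The bar is in the keeper at about (223,25), and the bystanders haven't moved. I hand in.

```bash
python3 -c "
from h import *
print(robot.hand_in())"
```

```text
the job is handed in; nothing more can be done
None
```

The case is shut and latched: the loop is in the keeper, the lever is snapped home, the bystanders look untouched, and the job is handed in at about 17 s; no score came back.

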